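Load the mould dryer and switch on its bays

TASK

Load every drying tray with its plaster mould from the ware board into the dryer, one to a bay of your choice, mould first, pushed in until the flap falls shut behind the mould with its handle left sticking out. When all are in, switch the fan on first and then the heater toggles of just those bays that hold a mould; never switch on the heater of an empty bay, and leave the jar, mug and spatula alone.

Things in the scene. Friction and masses are not known exactly. Their poses are not given: they have to be found in the camera images.
- dryer: grey steel mould dryer, fixed, 336 mm wide (y) x 285 mm deep. Origin at table level below the middle of its doorway line; x points into it (away from the robot), y left. A flat open apron, top 20 mm above the table, fills x -115 to 0 and runs on level into five bays. Window roof at 85 mm; on it the console with six toggles in a row (x 25 to 105, y -133 to 73, top at 120 mm)
- bay1 (a point): point on the floor of bay 1 (bay 1 is leftmost seen from the robot, bay 5 rightmost), 20 mm above the table, midway across, 85 mm behind the doorway line; x into the bay. Bays are 66 mm apart, 60 mm wide, 165 mm deep from the doorway line to the back wall, between 6 mm walls; the doorway is 55 mm high
- bay2 (a point): point on the floor of bay 2 (bay 1 is leftmost seen from the robot, bay 5 rightmost), 20 mm above the table, midway across, 85 mm behind the doorway line; x into the bay. Bays are 66 mm apart, 60 mm wide, 165 mm deep from the doorway line to the back wall, between 6 mm walls; the doorway is 55 mm high
- bay3 (a point): point on the floor of bay 3 (bay 1 is leftmost seen from the robot, bay 5 rightmost), 20 mm above the table, midway across, 85 mm behind the doorway line; x into the bay. Bays are 66 mm apart, 60 mm wide, 165 mm deep from the doorway line to the back wall, between 6 mm walls; the doorway is 55 mm high
- bay4 (a point): point on the floor of bay 4 (bay 1 is leftmost seen from the robot, bay 5 rightmost), 20 mm above the table, midway across, 85 mm behind the doorway line; x into the bay. Bays are 66 mm apart, 60 mm wide, 165 mm deep from the doorway line to the back wall, between 6 mm walls; the doorway is 55 mm high
- bay5 (a point): point on the floor of bay 5 (bay 1 is leftmost seen from the robot, bay 5 rightmost), 20 mm above the table, midway across, 85 mm behind the doorway line; x into the bay. Bays are 66 mm apart, 60 mm wide, 165 mm deep from the doorway line to the back wall, between 6 mm walls; the doorway is 55 mm high
- flap1 (a joint): angle of the sprung aluminium flap (58 wide x 45 x 3 mm) in the doorway of bay 1, hinged along its top edge 4 mm behind the doorway line, 75 mm above the table; shut it ends 10 mm above the bay floor, over the tray's 5 mm tail. 0 = shut; grows as it is pushed inward (to 1.45); inward only, about 1 N. It rides on the mould and drops once the mould's rear is 48 mm past the doorway line
- flap2 (a joint): angle of the sprung aluminium flap (58 wide x 45 x 3 mm) in the doorway of bay 2, hinged along its top edge 4 mm behind the doorway line, 75 mm above the table; shut it ends 10 mm above the bay floor, over the tray's 5 mm tail. 0 = shut; grows as it is pushed inward (to 1.45); inward only, about 1 N. It rides on the mould and drops once the mould's rear is 48 mm past the doorway line
- flap3 (a joint): angle of the sprung aluminium flap (58 wide x 45 x 3 mm) in the doorway of bay 3, hinged along its top edge 4 mm behind the doorway line, 75 mm above the table; shut it ends 10 mm above the bay floor, over the tray's 5 mm tail. 0 = shut; grows as it is pushed inward (to 1.45); inward only, about 1 N. It rides on the mould and drops once the mould's rear is 48 mm past the doorway line
- flap4 (a joint): angle of the sprung aluminium flap (58 wide x 45 x 3 mm) in the doorway of bay 4, hinged along its top edge 4 mm behind the doorway line, 75 mm above the table; shut it ends 10 mm above the bay floor, over the tray's 5 mm tail. 0 = shut; grows as it is pushed inward (to 1.45); inward only, about 1 N. It rides on the mould and drops once the mould's rear is 48 mm past the doorway line
- flap5 (a joint): angle of the sprung aluminium flap (58 wide x 45 x 3 mm) in the doorway of bay 5, hinged along its top edge 4 mm behind the doorway line, 75 mm above the table; shut it ends 10 mm above the bay floor, over the tray's 5 mm tail. 0 = shut; grows as it is pushed inward (to 1.45); inward only, about 1 N. It rides on the mould and drops once the mould's rear is 48 mm past the doorway line
- heat1 (a joint): heater toggle of bay 1: number 1 from the left in the row (30 mm apart), a flat black paddle 14 mm wide, 8 mm thick, 45 mm long. 0 = off, leaning 0.4 rad towards the robot; 0.8 = on, leaning 0.4 rad away. Hinge along the dryer's y, 124 mm above the table (4 mm above the console) at dryer x 65, y 45 mm. Stiff (about 1.5 N at the tip) and stays where it is left, so push it fully over
- heat2 (a joint): heater toggle of bay 2: number 2 from the left in the row (30 mm apart), a flat black paddle 14 mm wide, 8 mm thick, 45 mm long. 0 = off, leaning 0.4 rad towards the robot; 0.8 = on, leaning 0.4 rad away. Hinge along the dryer's y, 124 mm above the table (4 mm above the console) at dryer x 65, y 15 mm. Stiff (about 1.5 N at the tip) and stays where it is left, so push it fully over
- heat3 (a joint): heater toggle of bay 3: number 3 from the left in the row (30 mm apart), a flat black paddle 14 mm wide, 8 mm thick, 45 mm long. 0 = off, leaning 0.4 rad towards the robot; 0.8 = on, leaning 0.4 rad away. Hinge along the dryer's y, 124 mm above the table (4 mm above the console) at dryer x 65, y -15 mm. Stiff (about 1.5 N at the tip) and stays where it is left, so push it fully over
- heat4 (a joint): heater toggle of bay 4: number 4 from the left in the row (30 mm apart), a flat black paddle 14 mm wide, 8 mm thick, 45 mm long. 0 = off, leaning 0.4 rad towards the robot; 0.8 = on, leaning 0.4 rad away. Hinge along the dryer's y, 124 mm above the table (4 mm above the console) at dryer x 65, y -45 mm. Stiff (about 1.5 N at the tip) and stays where it is left, so push it fully over
- heat5 (a joint): heater toggle of bay 5: number 5 from the left in the row (30 mm apart), a flat black paddle 14 mm wide, 8 mm thick, 45 mm long. 0 = off, leaning 0.4 rad towards the robot; 0.8 = on, leaning 0.4 rad away. Hinge along the dryer's y, 124 mm above the table (4 mm above the console) at dryer x 65, y -75 mm. Stiff (about 1.5 N at the tip) and stays where it is left, so push it fully over
- fan (a joint): fan toggle: last on the right of the same row, 30 mm right of the heater toggle of bay 5, a thin steel stem (8 mm) with an 18 mm black ball on the end, 50 mm long, hinged at dryer x 65, y -105 mm. Values, lean, hinge height and stiffness as the heater toggles'
- tray1: drying tray with a white plaster mould half fixed on it, loose (0.3 kg), may be absent. Mould 90 (x) x 46 x 30 mm on a 5 mm aluminium plate 50 mm wide: 35 mm high in all, shallow cavity in its top. Behind it a tail 24 mm wide, 5 mm thick, to x -130, ending in an upright handle (x -130 to -120, 24 wide, 34 high). Origin under the mould's middle, x away from the tail. They start on a 4 mm ware board
- tray2: drying tray with a white plaster mould half fixed on it, loose (0.3 kg), may be absent. Mould 90 (x) x 46 x 30 mm on a 5 mm aluminium plate 50 mm wide: 35 mm high in all, shallow cavity in its top. Behind it a tail 24 mm wide, 5 mm thick, to x -130, ending in an upright handle (x -130 to -120, 24 wide, 34 high). Origin under the mould's middle, x away from the tail. They start on a 4 mm ware board
- tray3: drying tray with a white plaster mould half fixed on it, loose (0.3 kg), may be absent. Mould 90 (x) x 46 x 30 mm on a 5 mm aluminium plate 50 mm wide: 35 mm high in all, shallow cavity in its top. Behind it a tail 24 mm wide, 5 mm thick, to x -130, ending in an upright handle (x -130 to -120, 24 wide, 34 high). Origin under the mould's middle, x away from the tail. They start on a 4 mm ware board
- tray4: drying tray with a white plaster mould half fixed on it, loose (0.3 kg), may be absent. Mould 90 (x) x 46 x 30 mm on a 5 mm aluminium plate 50 mm wide: 35 mm high in all, shallow cavity in its top. Behind it a tail 24 mm wide, 5 mm thick, to x -130, ending in an upright handle (x -130 to -120, 24 wide, 34 high). Origin under the mould's middle, x away from the tail. They start on a 4 mm ware board
- jar: bystander: pigment jar, 68 mm across, 95 mm high, loose; origin under its centre
- mug: bystander: white mug, 80 mm across, 90 mm high, loose; origin under its centre
- spatula: bystander: spatula lying on the table, loose

How it is judged (in metres and radians):
On the way, in this order (a step that is already met when the one before it is completed fails the run):
1. every mould lies on its tray in a bay of its own behind a shut flap ((distance between tray1 and bay1 below 0.04 m or distance between tray1 and bay2 below 0.04 m or distance between tray1 and bay3 below 0.04 m or distance between tray1 and bay4 below 0.04 m or distance between tray1 and bay5 below 0.04 m) and (distance between tray2 and bay1 below 0.04 m or distance between tray2 and bay2 below 0.04 m or distance between tray2 and bay3 below 0.04 m or distance between tray2 and bay4 below 0.04 m or distance between tray2 and bay5 below 0.04 m) and (distance between tray3 and bay1 below 0.04 m or distance between tray3 and bay2 below 0.04 m or distance between tray3 and bay3 below 0.04 m or distance between tray3 and bay4 below 0.04 m or distance between tray3 and bay5 below 0.04 m) and (distance between tray4 and bay1 below 0.04 m or distance between tray4 and bay2 below 0.04 m or distance between tray4 and bay3 below 0.04 m or distance between tray4 and bay4 below 0.04 m or distance between tray4 and bay5 below 0.04 m) and value of joint each of flap1, flap2, flap3, flap4, flap5 below 0.1 rad), for 0.2 s.
2. the fan is switched on (value of joint fan above 0.6 rad), for 0.2 s.
3. the heaters of the loaded bays are on, the others off (((value of joint heat1 above 0.6 rad and distance between any of tray1, tray2, tray3, tray4 and bay1 below 0.04 m) or (value of joint heat1 below 0.2 rad and not (distance between any of tray1, tray2, tray3, tray4 and bay1 below 0.04 m))) and ((value of joint heat2 above 0.6 rad and distance between any of tray1, tray2, tray3, tray4 and bay2 below 0.04 m) or (value of joint heat2 below 0.2 rad and not (distance between any of tray1, tray2, tray3, tray4 and bay2 below 0.04 m))) and ((value of joint heat3 above 0.6 rad and distance between any of tray1, tray2, tray3, tray4 and bay3 below 0.04 m) or (value of joint heat3 below 0.2 rad and not (distance between any of tray1, tray2, tray3, tray4 and bay3 below 0.04 m))) and ((value of joint heat4 above 0.6 rad and distance between any of tray1, tray2, tray3, tray4 and bay4 below 0.04 m) or (value of joint heat4 below 0.2 rad and not (distance between any of tray1, tray2, tray3, tray4 and bay4 below 0.04 m))) and ((value of joint heat5 above 0.6 rad and distance between any of tray1, tray2, tray3, tray4 and bay5 below 0.04 m) or (value of joint heat5 below 0.2 rad and not (distance between any of tray1, tray2, tray3, tray4 and bay5 below 0.04 m)))), for 0.2 s.
At the end, for the whole second after the job is handed in: every tray lies flat in a bay, the underside middle of its mould within 40 mm of the bay's point, and at rest; all flaps shut (below 0.1 rad); fan toggle fully on (above 0.6 rad); heater toggles of loaded bays fully on (above 0.6), those of empty bays off (below 0.2) (all of step 1 and all of step 3 and value of joint fan above 0.6 rad and linear speed of each of tray1, tray2, tray3, tray4 below 0.02 m/s and angle between each of tray1, tray2, tray3, tray4's own z axis and vertical below 0.15 rad); the robot touches nothing.
It fails at once if the heater of an empty bay is switched on ((value of joint heat1 above 0.45 rad and not (horizontal distance between any of tray1, tray2, tray3, tray4 and bay1 below 0.052 m)) or (value of joint heat2 above 0.45 rad and not (horizontal distance between any of tray1, tray2, tray3, tray4 and bay2 below 0.052 m)) or (value of joint heat3 above 0.45 rad and not (horizontal distance between any of tray1, tray2, tray3, tray4 and bay3 below 0.052 m)) or (value of joint heat4 above 0.45 rad and not (horizontal distance between any of tray1, tray2, tray3, tray4 and bay4 below 0.052 m)) or (value of joint heat5 above 0.45 rad and not (horizontal distance between any of tray1, tray2, tray3, tray4 and bay5 below 0.052 m))).
It fails at once if a heater is on while the fan is off (value of joint any of heat1, heat2, heat3, heat4, heat5 above 0.45 rad and value of joint fan below 0.35 rad).
It fails at once if the jar, mug or spatula is moved more than 3 cm (distance of any of jar, mug, spatula from where it was at the start of the episode above 0.03 m).
Of tray1, tray2, tray3, tray4 only 3 to 4 are there at a start; the rules pass over those that are not, and their reading is None.
At some moment in a run one of tray1, tray2, tray3, tray4 may be knocked a few centimetres aside while the robot is not near it.
Once in a run the grip may slacken for a moment while it holds something.
It also fails if it takes over 210 s, if anything falls off the work surface, if the arm or the gripper's body presses on something with over 40 N, if the wrist force passes 120 N, or if a joint passes its speed limit or range.

ROBOT

A 7-joint arm with a two-finger parallel gripper is mounted at the origin on the work surface. World frame = base frame: x ahead of the robot, y to its left, z up, the work surface at z = 0. Lengths are in mm, angles in rad, forces in N, time in s.
With the tool pointing down it reaches from about 425 to 1025 mm from the base axis. Payload 9.4 kg.
Tool frame: the origin (TCP) lies on the centre line of the jaws, within the pads' length; the fingertips stand 11 mm ahead of it and the grasp point (between the pads) lies 8 mm behind it (env.tip_extent is the z of the fingertips in the tool frame, in mm); z points along the fingers, y is the line along which they close (so a half turn about z gives the same grasp; the last joint's range is limited). The gripper opens to 93 mm and grips with 3 to 60 N. Pads are 15 mm wide; open, the fingers measure 128 mm over their backs; the gripper's body (75 mm by 188 mm) begins 65 mm behind the grasp point.
Start: joints at [-1.292, 0.599, -0.003, 1.599, 0.002, 0.943, -0.08], TCP at [252.551, 679.59, 229.618] pointing down, gripper open.
Joint ranges: [-2.57, 2.57], [-0.35, 1.97], [-1.29, 1.29], [0.11, 2.56], [-1.05, 4.19], [0.11, 1.86], [-2.63, 2.63]. Speed limits (rad/s): [2.22, 2.22, 3.01, 3.01, 3.14, 3.14, 3.14].

INTERFACE

Orientations are given as a rotation vector (axis times angle).
In Python, from rig import env, fingers, kin, get_image, workorder, readout gives the robot as it stands. Calls block until the motion is done:
- env.move_to(position, orientation): joint-space move of the TCP to a pose.
- env.move_l(position, ori=None, vel=150, f_stop=None): straight line of the TCP; ori=None keeps the orientation; vel is the mean speed in mm/s. With f_stop (N) it stops when the force on the tool has changed by that much, and returns True; else False.
- env.goto_joints(angles): joint-space move.
- fingers.ungrasp() and fingers.clamp(): open the fingers fully, or close them until they stop; the grip force is fixed at half the most.
- env.sleep(seconds).
- kin.inverse_kinematics(position, orientation): joint angles nearest the present ones, or None.
- get_image(name): name is "side" or "top"; returns a dict with "frame" (384x512x3 uint8, red, green, blue), "mtx" (3x3 intrinsics, pixels), "extrinsics" (4x4, takes a point from camera to world coordinates). Camera axes: x right, y up, looking along -z (the intrinsics and any distortion apply to the point x, -y, -z); pixel columns grow to the right and rows downward; lengths in mm; the calibration is good to about 2 mm. A picture is of the moment at which its call begins. There is no depth.
A pose or a line that the arm cannot do raises env.MotionError and nothing moves.
- workorder.finish_job(): hands the job in; it is judged then, once.
Readings, each from a call of its own:
- readout.current_t(): time.
- readout.current_joint_positions(): joint angles.
- readout.current_joint_velocities(): joint speeds.
- readout.current_joint_efforts(): joint torques, N m.
- readout.current_tcp_pos(): TCP position.
- readout.current_tcp_rot(): TCP orientation.
- readout.current_contact_force(): force on the tool from outside, world axes, zero at the start.
- readout.current_torque(): the same for the moment, N m.
- readout.current_width(): finger opening in mm.
- readout.current_grip_force(): force on a finger pad.
Only numpy, scipy, OpenCV 4.12 (cv2) and the standard library are available. Lean on these libraries where they do the work, as an engineer would, in place of code of your own. Each camera call takes 0.05 s, during which the arm holds its last target. There are 200 camera calls.

## Working session

There is one attempt and no reset: what is moved stays moved. The work goes in short steps, each a Python script; the robot and the scene stay as the last script left them, time stands still between calls to the robot, and variables do not carry over. Pictures are saved under pics/ and viewed, at most 14 in all, crops included, and the job is handed in when it is done.

```bash
ls; mkdir -p pics; python3 - <<'E'
from rig import env, fingers, kin, get_image, workorder, readout
import cv2
for n in("side","top"):
    d=get_image(n); cv2.imwrite(f"pics/{n}0.png",d["frame"][:,:,::-1]); print(n,d["mtx"].tolist(),d["extrinsics"].round(3).tolist(),[k for k in d])
print(readout.current_t(),readout.current_tcp_rot(),env.tip_extent)
E
```

```text
pics
side [[374.6104830324891, 0.0, 255.2157982910768], [0.0, 374.6104830324891, 194.7158253576595], [0.0, 0.0, 1.0]] [[0.794, 0.361, -0.49, 53.54], [-0.608, 0.441, -0.66, -710.792], [-0.023, 0.822, 0.569, 769.176], [0.0, 0.0, 0.0, 1.0]] ['frame', 'mtx', 'extrinsics']
top [[347.42289448492954, 0.0, 254.13335037155053], [0.0, 347.42289448492954, 187.5600110148287], [0.0, 0.0, 1.0]] [[-0.031, 0.976, -0.216, 364.593], [-0.999, -0.029, 0.013, 45.444], [0.007, 0.216, 0.976, 1274.526], [0.0, 0.0, 0.0, 1.0]] ['frame', 'mtx', 'extrinsics']
0.1 [-5.55811713e-01 -3.09194232e+00  2.26288558e-03] 11.0
```

View pics/side0.png

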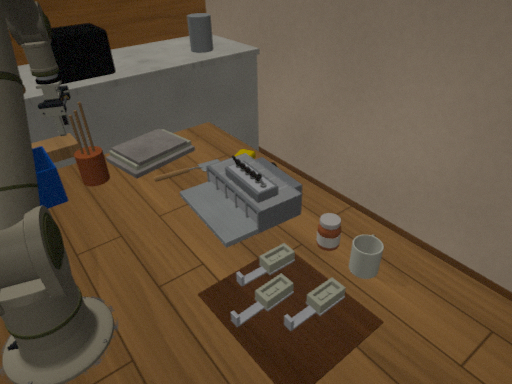

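View pics/top0.png

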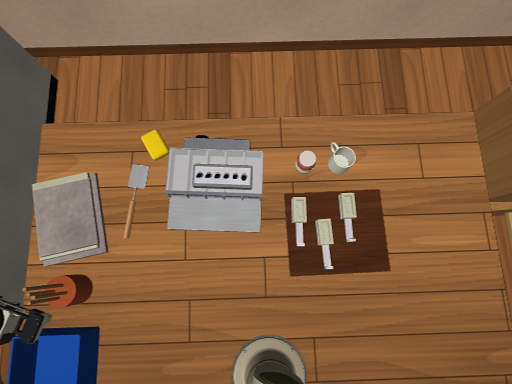

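The side view shows three trays on the brown board, around (265,265), (265,300) and (315,300), with the dryer at (240,190). In the top view the trays are at (300,220), (325,243) and (347,216). The dryer spans columns 168-262 and rows 140-231. Next I'll measure them.

```bash
cat > h.py <<'E'
from rig import env, fingers, kin, get_image, workorder, readout
import cv2, numpy as np
def ray(d,px,z):
    px=np.atleast_2d(np.asarray(px,float)); K=d["mtx"];E=d["extrinsics"]
    c=np.c_[(px[:,0]-K[0,2])/K[0,0],-(px[:,1]-K[1,2])/K[1,1],-np.ones(len(px))]
    r=c@E[:3,:3].T; o=E[:3,3]
    return (o+r*((z-o[2])/r[:,2])[:,None])[:,:2]
def proj(d,P):
    P=np.atleast_2d(np.asarray(P,float));E=d["extrinsics"];K=d["mtx"]
    c=(P-E[:3,3])@E[:3,:3]; return np.c_[K[0,2]+K[0,0]*c[:,0]/-c[:,2],K[1,2]+K[1,1]*c[:,1]/c[:,2]]
def trays(d):
    "whitish moulds/handles on the board (top camera): list of min-area rects of the blobs"
    f=d["frame"]; roi=np.zeros(f.shape[:2],np.uint8); roi[185:285,280:400]=1
    m=((f.min(2)>125)&(roi>0)).astype(np.uint8)
    return [c for c in cv2.findContours(m,cv2.RETR_EXTERNAL,cv2.CHAIN_APPROX_NONE)[0] if cv2.contourArea(c)>60]
E
python3 - <<'E'
from h import *
d=get_image("top"); f=d["frame"]
for c in trays(d):
    r=cv2.minAreaRect(c); print(np.round(r[0],1),np.round(r[1],1),r[2],cv2.contourArea(c))
big=np.hstack([cv2.resize(f[130:240,155:275],None,fx=3.3,fy=3.3,interpolation=cv2.INTER_CUBIC),cv2.resize(f[180:290,280:400],None,fx=3.3,fy=3.3,interpolation=cv2.INTER_CUBIC)])
cv2.imwrite("pics/top_crop.png",big[:,:,::-1])
s=get_image("side")["frame"][140:250,170:310]
cv2.imwrite("pics/side_crop.png",cv2.resize(s,None,fx=5,fy=5,interpolation=cv2.INTER_CUBIC)[:,:,::-1])
E
```

```text
[300. 234.] [22.  8.] 90.0 134.0
[325.6 243.6] [49.9 15.1] 83.6598129272461 491.0
[299.  209.5] [25. 14.] 90.0 311.5
[348.4 216.8] [48.8 15.3] 83.6598129272461 448.5
```

View pics/top_crop.png

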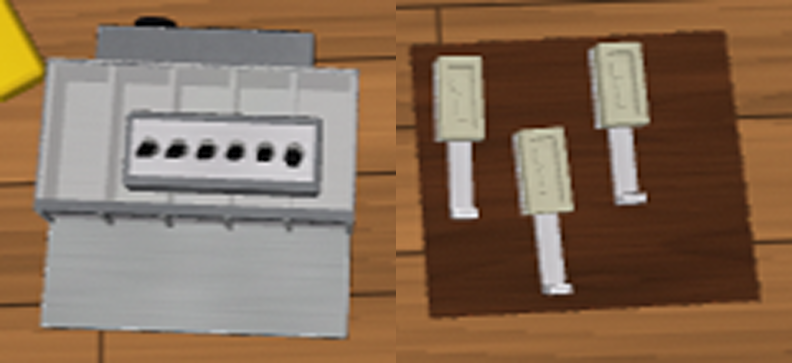

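View pics/side_crop.png

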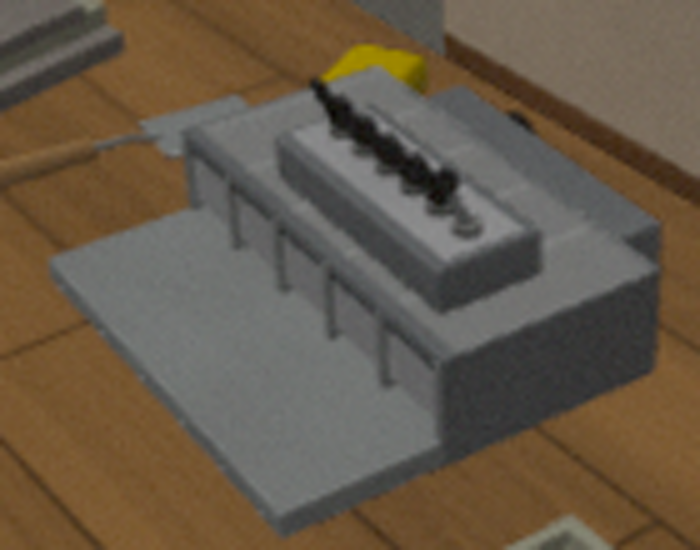

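The crop shows the apron front corners, dryer back corners, six toggles and three trays clearly, all with their handles toward the robot. Now I'll convert these to world coordinates.

```bash
cat >> h.py <<'E'
def moulds(d):
    "top camera: per tray (mould top centre px, far tail end px, world mould centre, yaw)"
    f=d["frame"].astype(int); roi=np.zeros(f.shape[:2],bool); roi[180:290,278:405]=1
    beige=((f[...,0]-f[...,2]>8)&(f.min(2)>120)&roi).astype(np.uint8)
    white=((f[...,0]-f[...,2]<=8)&(f.min(2)>120)&roi).astype(np.uint8)
    out=[]
    wc=[c.reshape(-1,2).mean(0) for c in cv2.findContours(white,cv2.RETR_EXTERNAL,cv2.CHAIN_APPROX_NONE)[0] if cv2.contourArea(c)>40]
    for c in cv2.findContours(beige,cv2.RETR_EXTERNAL,cv2.CHAIN_APPROX_NONE)[0]:
        if cv2.contourArea(c)<120: continue
        p=ray(d,c.reshape(-1,2),39.); r=cv2.minAreaRect(p.astype(np.float32))
        b=cv2.boxPoints(r); e=[b[1]-b[0],b[2]-b[1]]; e=max(e,key=np.linalg.norm); yaw=np.arctan2(e[1],e[0])
        if not wc: continue
        t=min((ray(d,w,9.)[0] for w in wc),key=lambda q:np.hypot(*(q-r[0])))
        v=np.array(r[0])-t; y2=np.arctan2(v[1],v[0])
        if np.cos(yaw-y2)<0: yaw+=np.pi
        out.append((np.array(r[0]),(yaw+np.pi)%(2*np.pi)-np.pi,y2,r[1]))
    return out
E
python3 - <<'E'
from h import *
d=get_image("top"); s=get_image("side")
for o in moulds(d): print(*[np.round(x,3) for x in o])
T=lambda x,y:(155+x/3.3-.35,130+y/3.3-.35)
S=lambda x,y:(170+x/5-.4,140+y/5-.4)
print("apron T",ray(d,[T(40,326),T(347,338)],20).round(1).tolist())
print("apron S",ray(s,[S(50,262),S(283,517)],20).round(1).tolist())
print("roof T front/back",ray(d,[T(34,210),T(356,226),T(50,58),T(357,68)],85).round(1).tolist())
print("roof S",ray(s,[S(188,130),S(440,352)],85).round(1).tolist())
# console top z120
print("cons T",ray(d,[T(128,112),T(322,118),T(322,188),T(128,182)],120).round(1).tolist())
print("tips T",ray(d,[T(148,152),T(178,152),T(206,152),T(235,153),T(264,155),T(293,156)],163).round(1).tolist())
E
```

```text
[ 471.346 -214.684] 0.046 -1.512 [90.272 53.877]
[ 552.64  -129.362] -0.03 0.022 [50.714 90.787]
[ 558.449 -305.147] -0.002 0.086 [56.539 99.244]
apron T [[500.6, 347.1], [477.4, 12.9]]
apron S [[498.6, 342.9], [478.0, 12.6]]
roof T front/back [[616.3, 340.6], [589.0, 1.0], [784.9, 327.4], [763.9, -6.4]]
roof S [[619.7, 340.4], [598.0, 13.3]]
cons T [[710.7, 236.4], [698.3, 33.7], [623.3, 36.0], [635.5, 235.9]]
tips T [[655.7, 209.0], [654.8, 179.1], [654.0, 151.1], [652.1, 122.2], [649.2, 93.2], [647.3, 64.3]]
```

```bash
cat >> h.py <<'E'
from scipy.spatial.transform import Rotation as R
O=np.array([604.,171.]); TH=-0.064
def D(x,y): c,s=np.cos(TH),np.sin(TH); return O+[c*x-s*y,s*x+c*y]
def ori(yaw):  # tool down, closing line along direction yaw+90deg; pick half-turn with smaller last-joint value
    best=[]
    for k in (0,np.pi):
        best.append(R.from_matrix(R.from_euler('z',yaw+k).as_matrix()@np.diag([1,-1,-1])).as_rotvec())
    return best
def pick_ori(p,yaw):
    q0=readout.current_joint_positions(); c=[]
    for o in ori(yaw):
        q=kin.inverse_kinematics(p,o)
        if q is not None: c.append((abs(q[6]),o))
    return min(c,key=lambda t:t[0])[1]
def line(xy,z,o=None,vel=150,**k): return env.move_l([float(xy[0]),float(xy[1]),float(z)],o,vel=vel,**k)
def snap(n,name,crop=None,f=1):
    d=get_image(n); im=d["frame"]
    if crop: x0,y0,x1,y1=crop; im=im[y0:y1,x0:x1]
    cv2.imwrite(f"pics/{name}.png",cv2.resize(im,None,fx=f,fy=f,interpolation=cv2.INTER_CUBIC)[:,:,::-1]); return d
E
python3 - <<'E'
from h import *
d=get_image("top")
T=lambda x,y:(280+(x-396)/3.3-.35,180+y/3.3-.35)
for n,cs,h in (("A",[(437,57),(482,57),(485,140),(438,136)],(465,213)),("B",[(514,131),(563,129),(573,210),(525,213)],(557,289)),("C",[(592,44),(640,42),(649,121),(599,127)],(630,198))):
    m=ray(d,[T(*c) for c in cs],39).mean(0); hh=ray(d,T(*h),38)[0]; v=m-hh
    print(n,m.round(1),hh.round(1),np.hypot(*v).round(1),np.arctan2(v[1],v[0]).round(3))
for p in (D(-95,132),D(-20,132),D(-112,132),D(-20,-132),(552,-129),(441,-214)):
    for o in ori(TH): 
        q=kin.inverse_kinematics([*p,45.],o); print(None if q is None else np.round(q,2))
print(readout.current_t())
E
```

```text
A [ 553.7 -131.1] [ 429.  -128.7] 124.7 -0.019
B [ 471.5 -215.9] [ 347.  -220.8] 124.6 0.039
C [ 563.9 -306.5] [ 439.4 -306.5] 124.5 -0.001
[-0.95  0.77  0.5   2.04 -0.73  0.52 -1.55]
[-0.58  0.7  -0.08  2.01  0.13  0.43  0.75]
[-0.9   0.83  0.56  1.89 -0.72  0.63 -1.52]
[-0.5   0.75 -0.09  1.86  0.12  0.53  0.84]
[-0.96  0.75  0.48  2.07 -0.73  0.49 -1.56]
[-0.6   0.69 -0.08  2.04  0.13  0.41  0.73]
[-0.5   0.75  0.51  2.1  -0.79  0.49 -1.02]
[-0.1   0.69 -0.1   2.07  0.16  0.39  1.18]
[-0.14  0.72  0.41  2.12 -0.68  0.43 -0.82]
[ 0.24  0.68 -0.16  2.09  0.27  0.39  1.37]
[ 0.18  0.65  0.22  2.28 -0.55  0.26 -0.74]
[ 0.49  0.64 -0.23  2.26  0.5   0.28  1.33]
0.35
```

```bash
cat >> h.py <<'E'
def fetch(m,yaw,bay_y,g=-33):
    "pick a mould near its rear by its sides and start it into a bay mouth; fingers left closed on it"
    o=ori(yaw)[1]; u=np.array([np.cos(yaw),np.sin(yaw)]); p=np.array(m)+g*u
    fingers.ungrasp(); env.move_to([*p,130.],o)
    print("stop",line(p,26.5,o,100,f_stop=15)); fingers.clamp(); print("w",readout.current_width())
    od=ori(TH)[1]
    line(p,85,o,100); q=D(-100,bay_y); line(q,85,od,150); print("w",readout.current_width())
    line(q,47,od,100); print("w",readout.current_width())
E
cat > go.py <<'E'
from h import *
import sys
E
python3 - <<'E'
from h import *
env.move_to([480,0,250.],ori(0)[1])
print([ (np.round(o[0],0),round(o[1],3)) for o in moulds(get_image("top"))])
fetch((553.5,-130.5),-0.02,132)
snap("side","a1",(130,100,386,292),3); print(readout.current_t())
E
```

```text
[(array([ 471., -215.]), np.float32(0.046)), (array([ 558., -304.]), np.float32(0.016))]
stop False
w 45.52119568120222
w 0.474927939269178
w 0.09445834621403537
10.2917
```

View pics/a1.png

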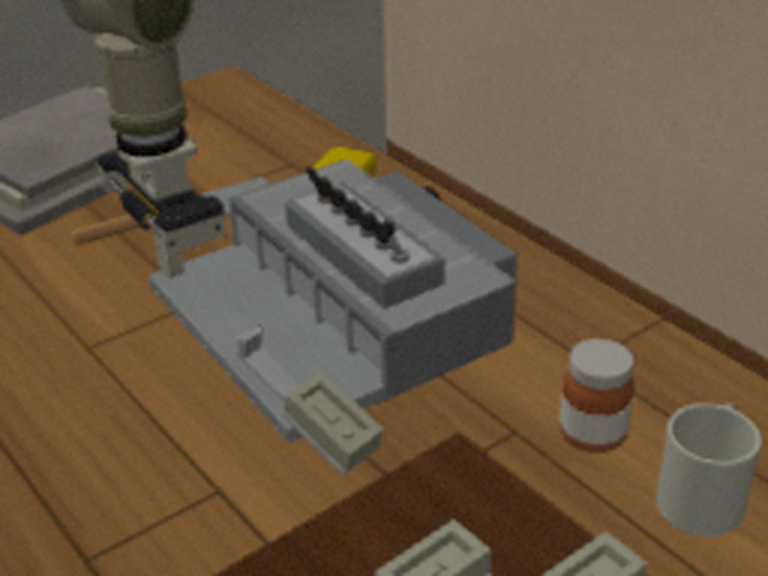

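The grip slackened during the carry, and tray A now lies yawed across the right front of the apron, with its mould at crop (333,418). I'll move clear and locate it.

```bash
python3 - <<'E'
from h import *
line(D(-100,132),180); 
snap("top","b1",(200,190,330,260),6)
E
```

```text
(no output)
```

View pics/b1.png

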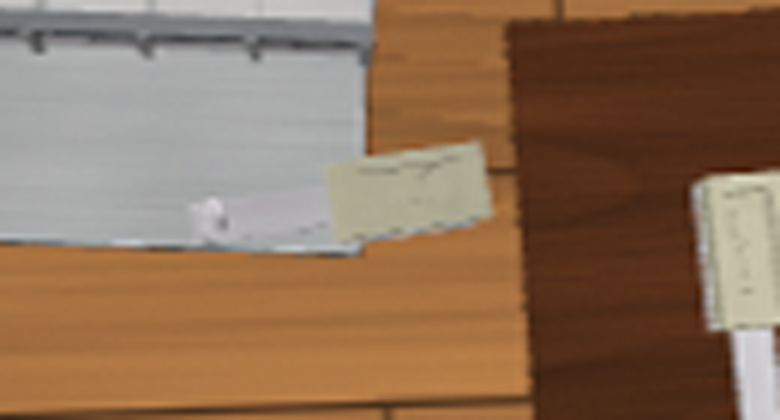

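```bash
cat >> h.py <<'E'
def tri(d,a,s,b):
    P=[]; 
    for c,p in((d,a),(s,b)):
        E=c["extrinsics"]; V=np.linalg.inv(E); V[1:3]*=-1; P.append(c["mtx"]@V[:3])
    X=cv2.triangulatePoints(P[0],P[1],np.float64(a).reshape(2,1),np.float64(b).reshape(2,1)).ravel(); return (X[:3]/X[3]).round(1)
E
python3 - <<'E'
from h import *
d=get_image("top"); s=get_image("side")
t=lambda x,y:(200+x/6-.4,190+y/6-.4); S=lambda x,y:(130+x/3-.3,100+y/3-.3)
print("mould",tri(d,t(410,193),s,S(333,418)))
# corners: rear-left, front-left, front-right, rear-right
for a,b in (((330,165),(325,378)),((480,143),(381,428)),((492,214),(345,460)),((338,240),(286,405)),((210,217),(250,337))): print(tri(d,t(*a),s,S(*b)))
E
```

```text
mould [511.3 -16.8  37.4]
[531.1  28.9  47.6]
[538.9 -59.2  38.8]
[494.9 -64.   27.3]
[484.8  26.8  39.1]
[495.1 101.3  75.2]
```

Tray A is tilted over the apron's right edge: mould top centre (511,-17,37), yaw about -1.45, handle raised. I'll grip it at the mould centre, set it flat in front of bay 1 and check.

```bash
python3 - <<'E'
from h import *
p=np.array([511.,-17.]); k=None
for i in (0,1):
    a=kin.inverse_kinematics([*p,28.],ori(-1.45)[i]); b=kin.inverse_kinematics([*D(-65,132),45.],ori(TH)[i])
    print(i,None if a is None else np.round(a,2),None if b is None else np.round(b,2))
    if a is not None and b is not None and (k is None or max(abs(a[6]),abs(b[6]))<best): k=i; best=max(abs(a[6]),abs(b[6]))
print("k",k); o=ori(-1.45)[k]; od=ori(TH)[k]
fingers.ungrasp(); env.move_to([*p,150.],o)
print(line(p,28,o,80,f_stop=12),readout.current_tcp_pos()); fingers.clamp(); print("w",readout.current_width())
line(p,95,o,60); print("w",readout.current_width())
q=D(-65,132); m=(p+q)/2
line(q,95,od,80); print("w",readout.current_width())
print(line(q,46,od,50,f_stop=8),readout.current_tcp_pos()[2],readout.current_width())
snap("side","c1",(130,100,386,292),3); print(readout.current_t())
E
```

```text
0 [ 0.31  0.74 -0.57  2.21  0.95  0.46  2.24] [-1.04  0.86  0.73  1.99 -0.94  0.68 -1.33]
1 [-0.26  0.7   0.27  2.24 -0.68  0.27  0.73] [-0.75  0.74  0.22  1.97 -0.33  0.47  1.23]
k 1
False [511.22641959 -16.934822    28.36741944]
w 47.67772060687595
w 47.06017029797789
w 46.91757144064155
False 46.263430584989095 46.4489306414066
23.375
```

View pics/c1.png

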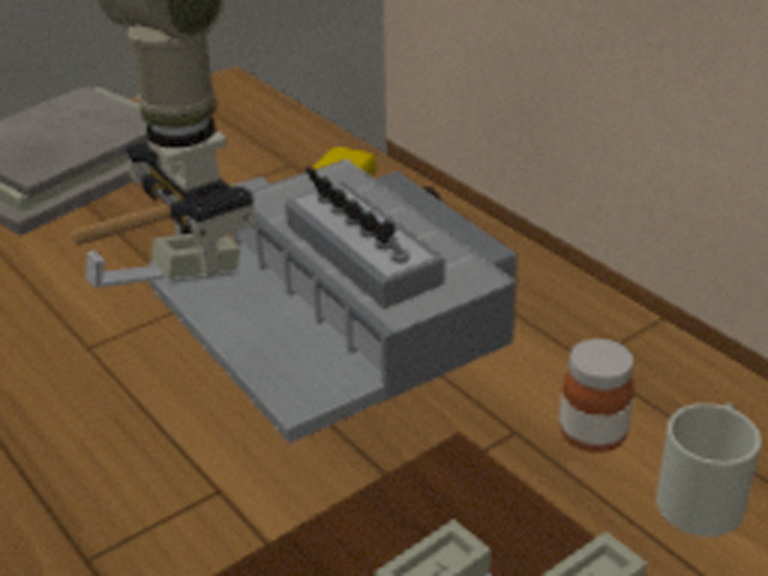

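The mould is held in front of bay 1, pitched slightly nose-down. I'll set it down, regrip near the rear, slide it into the bay mouth, then push it by the handle.

```bash
cat >> h.py <<'E'
def insert(bay_y,g=-33,xm=None):
    "mould gripped at g from its centre, on/near apron: slide into bay mouth (gripper to dryer x -20), release"
    od=ori(TH)[1]
    print("ins",line(D(-20,bay_y),44.5,od,60,f_stop=20),"w",readout.current_width(),readout.current_tcp_pos().round(1))
    line(readout.current_tcp_pos()[:2],43,od,30,f_stop=10)
    fingers.ungrasp(); p=readout.current_tcp_pos(); line(p[:2],110,od,150)
def push(bay_y,hx,end=-24):
    "grip the handle (dryer x hx) and push until it stands at dryer x end"
    od=ori(TH)[1]; line(D(hx,bay_y),110,od,200); line(D(hx,bay_y),36,od,100)
    fingers.clamp(); print("handle w",readout.current_width())
    print("push",line(D(end,bay_y),36,od,60,f_stop=25),readout.current_tcp_pos().round(1),D(end,bay_y).round(1),"w",readout.current_width())
    fingers.ungrasp(); p=readout.current_tcp_pos(); line(p[:2],130,od,150)
E
python3 - <<'E'
from h import *
od=ori(TH)[1]; q=D(-65,132)
print(line(q,42,od,30,f_stop=8),readout.current_tcp_pos()[2]); fingers.ungrasp(); env.sleep(.2)
line(q,95,od); line(D(-98,132),95,od); line(D(-98,132),43,od,100); fingers.clamp(); print(readout.current_width())
line(D(-98,132),45,od,50)
insert(132)
line(D(-110,20),180,od,250)
d=snap("side","d1",(130,100,386,292),3); print(readout.current_t())
E
```

```text
False 42.076121398458014
46.384520880605315
ins False w 45.57664849987232 [592.5 304.   44.5]
31.3833
```

View pics/d1.png

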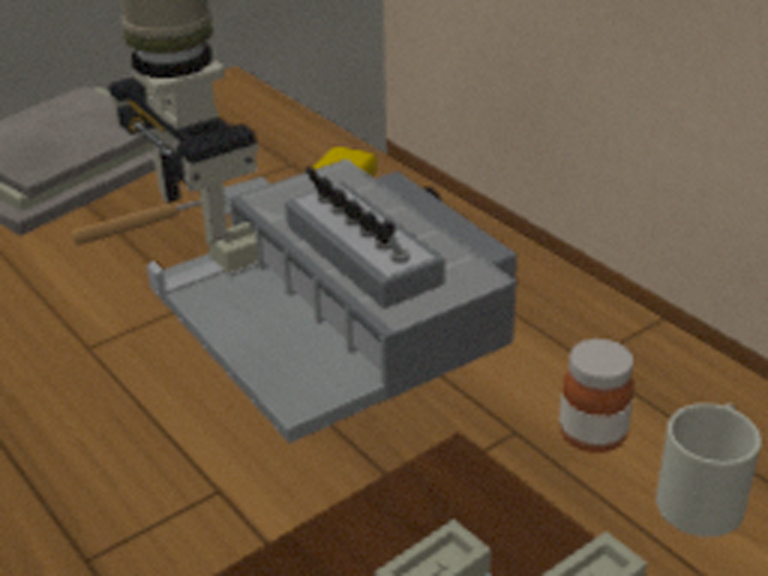

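The mould is partly in bay 1's mouth and the handle is at crop (157,268). I'll locate the handle and push.

```bash
cat >> h.py <<'E'
def invD(p): c,s=np.cos(TH),np.sin(TH); v=np.asarray(p)-O; return np.array([c*v[0]+s*v[1],-s*v[0]+c*v[1]]).round(1)
E
python3 - <<'E'
from h import *
s=get_image("side"); h=invD(ray(s,(130+157/3-.3,100+268/3-.3),54)[0]); print("handle",h)
hx=float(np.clip(h[0],-122,-100)); push(132,hx)
line(D(-110,20),200,ori(TH)[1],250)
d=snap("side","e1",(130,100,386,292),3); print(readout.current_t())
E
```

```text
handle [-118.7  127.7]
handle w 23.689447036148625
push False [588.6 304.2  36. ] [588.5 304.3] w 23.57871606204579
38.725
```

View pics/e1.png

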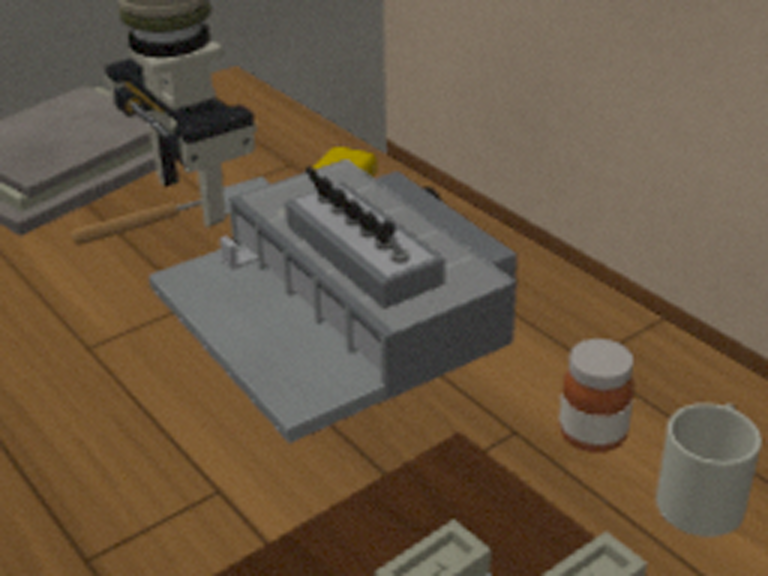

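Tray A is in bay 1, with its handle at (230,250) in the crop and the flap looking shut. Next is tray B into bay 3, after re-measuring.

```bash
python3 - <<'E'
from h import *
L=[(o[0],float(o[1])) for o in moulds(get_image("top"))]; print(L)
m,y=min(L,key=lambda o:np.hypot(*(o[0]-(471,-215))))
if np.hypot(*(m-(471,-215)))<60 and abs(y)<.4:
    fetch(m,y,0); 
    if readout.current_width()>40: insert(0)
    line(D(-110,-180),200,ori(TH)[1],250)
d=snap("side","f1",(130,100,386,292),3); print(readout.current_t())
E
```

```text
[(array([ 471.31182861, -213.93682861]), 0.04620170593261719), (array([ 558.49090576, -304.45932007]), 0.016156435012817383)]
stop False
w 45.96323497425407
w 45.737449377365486
w 46.04267670659478
ins False w 46.186695115574665 [584.1 172.3  44.6]
50.9333
```

View pics/f1.png

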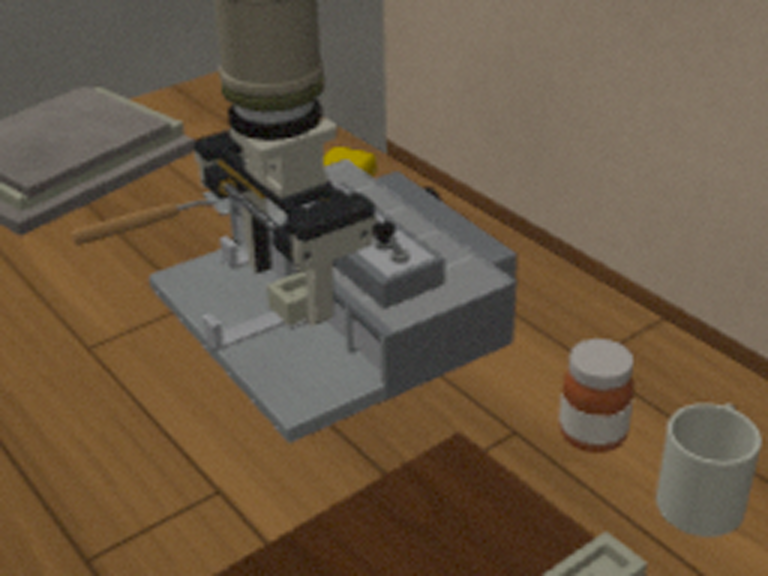

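Tray B is seated in bay 3's mouth, with its handle top at crop (212,322). I'll push it in, then bring tray C to bay 5.

```bash
python3 - <<'E'
from h import *
s=get_image("side"); h=invD(ray(s,(130+213/3-.3,100+323/3-.3),54)[0]); print("handle",h)
push(0,float(np.clip(h[0],-122,-100)))
line(D(-110,80),200,ori(TH)[1],250)
L=[(o[0],float(o[1])) for o in moulds(get_image("top"))]; print(L)
m,y=L[0]
if len(L)==1 and np.hypot(*(m-(560,-305)))<60 and abs(y)<.4:
    fetch(m+[3,-1],y,-132)
    if readout.current_width()>40: insert(-132)
    line(D(-110,132),200,ori(TH)[1],250)
d=snap("side","g1",(130,100,386,292),3); print(readout.current_t())
E
```

```text
handle [-114.5   -5.5]
handle w 23.876069394409676
push False [578.6 172.5  36. ] [580.  172.5] w 23.65160832389449
[(array([ 558.57415771, -304.45794678]), 0.01615619659423828)]
stop False
w 45.519358412845285
w 45.93949006697446
w 45.58563955160668
ins False w 45.594935451928365 [575.7  40.5  44.6]
71.1167
```

View pics/g1.png

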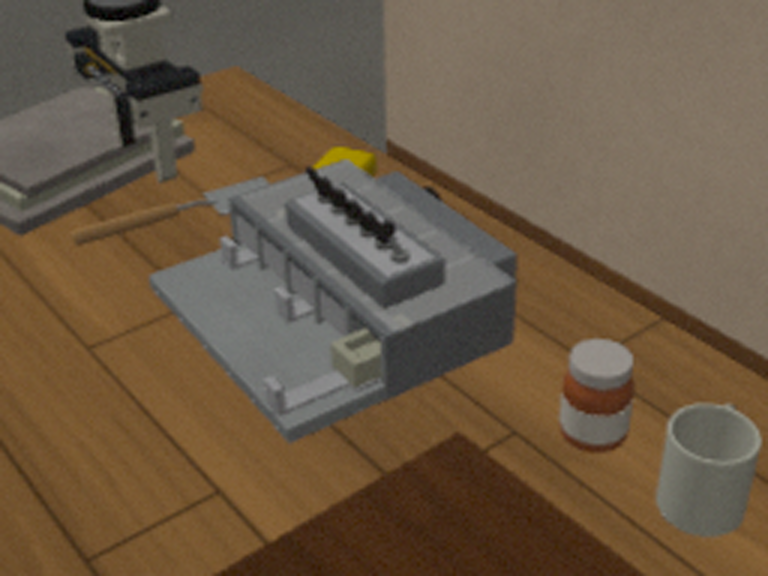

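Bays 1 and 3 are loaded. Tray C is in bay 5's mouth, with its handle top at crop (274,383). I'll push it and then check the handle depths.

```bash
python3 - <<'E'
from h import *
s=get_image("side"); P=lambda x,y:(130+x/3-.3,100+y/3-.3)
h=invD(ray(s,P(274,383),54)[0]); print("handles",h,invD(ray(s,P(229,242),54)[0]),invD(ray(s,P(284,292),54)[0]))
push(-132,float(np.clip(h[0],-122,-100)))
line(D(-110,80),260,ori(TH)[1],250)
snap("side","h1",(190,140,310,230),6); print(readout.current_t())
E
```

```text
handles [-110.6 -131.2] [-25.  128.6] [-23.5   0.3]
handle w 23.656568627925072
push False [570.2  40.9  36. ] [571.6  40.8] w 23.764904052526482
79.475
```

View pics/h1.png

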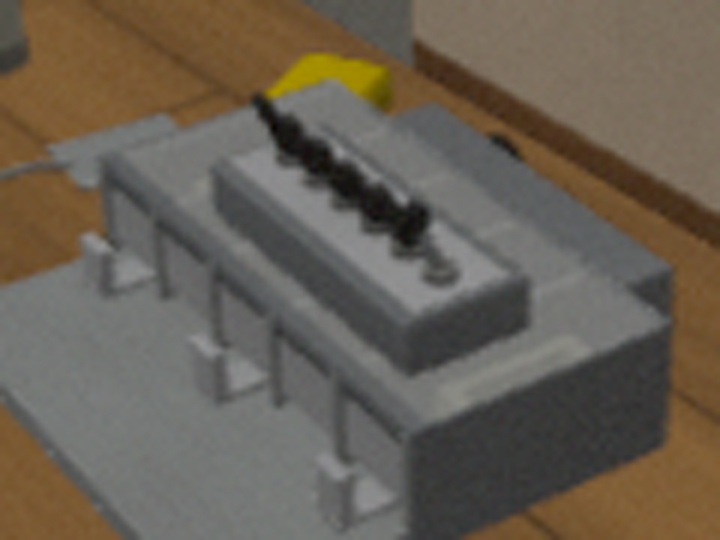

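All three trays are in, the flaps are shut and the toggles are clear. Now the fan, then heaters 1, 3 and 5, using closed fingers turned 90°.

```bash
cat > tog.py <<'E'
from h import *
def toggle(y,end=58,z=153):
    line(D(8,y),215,o,200); line(D(8,y),z,o,100)
    r=line(D(end,y),z,o,50,f_stop=14); print(y,r,invD(readout.current_tcp_pos()[:2]),readout.current_contact_force().round(1))
    line(D(8,y),z,o,150); line(D(8,y),215,o,200)
def ok(o): 
    qs=[kin.inverse_kinematics([*D(x,y),153.],o) for x,y in((8,-105),(58,45))]; return None if any(q is None for q in qs) else max(abs(q[6]) for q in qs)
c=[(ok(o),i) for i,o in enumerate(ori(TH+np.pi/2))]; print(c)
o=ori(TH+np.pi/2)[min((a,i) for a,i in c if a is not None)[1]]
E
python3 - <<'E'
from tog import *
fingers.clamp(); env.move_to([*D(-30,-105),230.],o); toggle(-105)
line(D(-110,132),260,o,250)
snap("side","i1",(190,140,310,230),6); print(readout.current_t())
E
```

```text
[(np.float64(0.4995274318532422), 0), (np.float64(2.4258530638514455), 1)]
-105 True [  55.1 -105.1] [-1.5  0.5  1.7]
86.0667
```

View pics/i1.png

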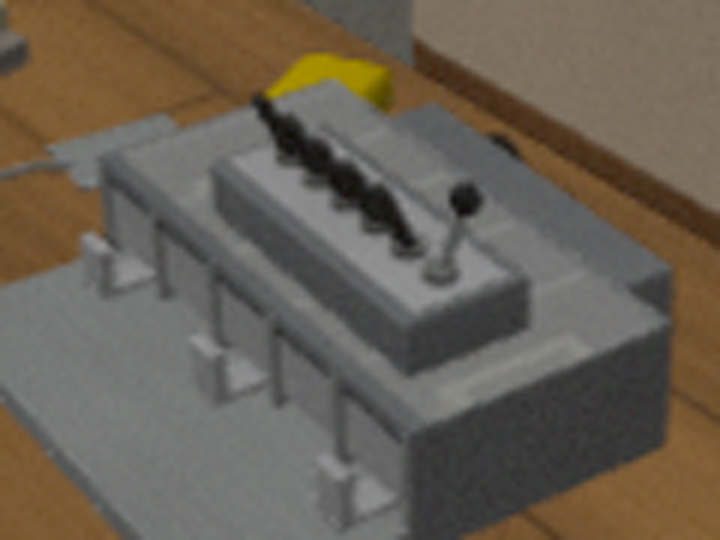

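The fan is on: its ball now leans away at (465,200). It hit its stop at x=55, as expected. Now heaters 5, 3 and 1.

```bash
python3 - <<'E'
from tog import *
for y in (-75,-15,45): toggle(y)
line(D(-110,132),260,o,250)
snap("side","j1",(190,140,310,230),6); print(readout.current_t())
E
```

```text
[(np.float64(0.4961508529473176), 0), (np.float64(2.050852177128009), 1)]
-75 False [ 56.3 -75.1] [-6.8  1.6  2.5]
-15 False [ 56.5 -15.1] [-6.4 -0.   2.4]
45 False [56.6 44.9] [-5.3  0.2  1.2]
97.7167
```

View pics/j1.png

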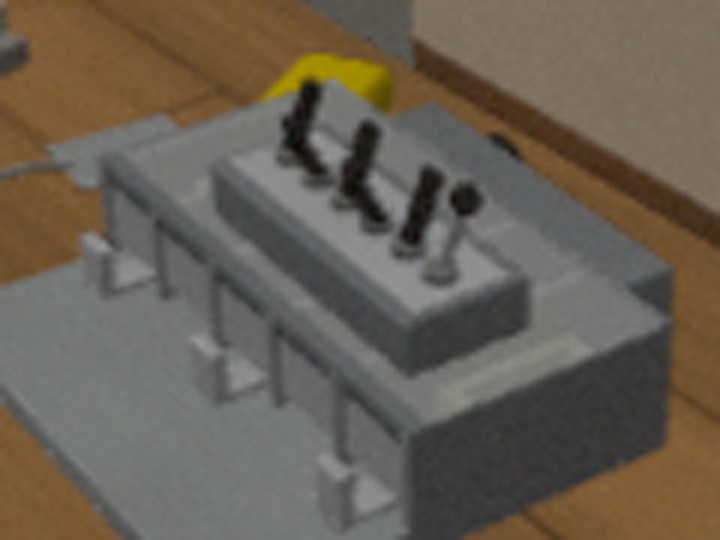

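Heaters 1, 3 and 5 lean away; 2 and 4 are still off. None of the three reached the stop force, so I'll press each one again, a little further, then hand in.

```bash
python3 - <<'E'
from tog import *
for y in (-75,-15,45): toggle(y,64)
line(D(-110,132),260,o,250); env.sleep(.5)
print(readout.current_t(),workorder.finish_job())
E
```

```text
[(np.float64(0.49437746453747), 0), (np.float64(2.050852177128009), 1)]
-75 True [ 56.1 -75.2] [-4.2 -0.   6.5]
-15 True [ 56.4 -15.2] [-3.5 -0.1  6.7]
45 True [56.6 44.8] [-3.2  0.6  6.7]
the job is handed in; nothing more can be done
109.125 None
```

The job is handed in at 109 s, but the hand-in call returned no verdict: all three trays are in bays 1, 3 and 5 with flaps shut in the last picture, and the fan then heaters 1, 3 and 5 are pushed to their stops. One tray was dropped on the apron when the grip slackened, and I picked it up again and loaded it.

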